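# Switch the timing tester to its green range

## Task

The watch timing tester on the bench is still set to the range of its white key, which is latched down. Switch it to the green range: press the green key down until it latches and the white key pops up. Do not press the orange key, and leave the green key latched when you take the gripper away.

Things in the scene. Friction and masses are not known exactly. Their poses are not given: they have to be found in the camera images.
- key_green_top (a point): Centre of the top face of the green key, the one to press; it moves with the key. Three key caps, 24 x 24 mm seen from above, stand in a row, 45 mm from centre to centre: green, white, orange, in an order that changes. A key that is up has its top 66 mm above the bench, 18 mm above the case's panel. z is up, y runs along the row, x points from the keys to the screen.
- key_green (a joint): Travel of the green key straight down, in m: 0 is up (as it starts), 0.012 is the bottom stop. It takes about 3 N at most, pressed slowly, before the stop. Pressed past 0.0095 and let go, it stays latched at about 0.0085; pressed less, it springs back up.
- key_white (a joint): Travel of the white key, same meaning. It starts latched (about 0.0085), so 8 to 9 mm lower than the others. The keys are interlocked: pressing another key fully lets it spring up to 0.
- key_orange (a joint): Travel of the orange key, same meaning; it starts up (0). The keys stand on the tester: a grey case fixed to the bench, 130 mm deep, 190 mm wide, 48 mm high, dark on top; its place and heading change. A hood with a dark screen runs along its back, its top 80 mm above the bench, its front about 38 mm behind the centres of the caps.

How it is judged:
By the outcome, as a careful person would: the job done as asked, in the order asked, and still so for the second after the job is handed in, with the robot touching nothing.
It also fails if it takes over 26 s, if anything falls off the work surface, if the arm or the gripper's body presses on something with over 40 N, if the wrist force passes 120 N, or if a joint passes its speed limit or range.

## Robot

A 6-joint arm with a two-finger parallel gripper is mounted at the origin on a cart in front of the work surface, level with it; the furniture and walls round the work are solid. World frame = base frame: x ahead of the robot, y to its left, z up, the work surface at z = 0. Lengths are in m, angles in rad, forces in N, time in s.
With the tool pointing down it reaches from about 0.25 to 0.725 m from the base axis. Payload 9.7 kg.
Tool frame: the origin (TCP) lies between the finger pads; the fingertips stand 14 mm ahead of it and the grasp point (between the pads) lies 5 mm behind it; z points along the fingers, y is the direction in which the jaws open and shut (so a half turn about z gives the same grasp; the last joint's range is limited). The gripper opens to 85 mm and grips with 20 to 120 N. Pads are 22 mm wide; open, the fingers measure 114 mm over their backs; the gripper's body (76 mm by 85 mm) begins 54 mm behind the grasp point. The pads swing forward as they close: fully open they stand 13 mm farther back than shut.
Start: joints at [1.116, 0.087, 0.176, 1.66, 0, 1.571], TCP at [0.242, 0.494, 0.245] pointing down, gripper open.
Joint ranges: [-3.13, 3.13], [-0.85, 1.81], [-1.15, 1.24], [-2.2, 2.28], [-1.44, 1.52], [-3.14, 3.14]. Speed limits (rad/s): [2.22, 2.22, 2.57, 3.14, 3.14, 3.14].

## Interface

Orientations are given as a unit quaternion [x, y, z, w].
In Python, from station import get_obs, snapshot, job_done gives the robot as it stands.
- The arm moves only by the tool move_arm, never from a script. Its argument "targets" is a list of rows, each an object with "dr": the turn, a rotation vector about the tool's x, y, z in degrees, a list of three; "xyz": the shift along the tool's x, y, z in mm, a list of three; "jaw": the finger opening in mm, from 0 to 85.4. A call has 1 to 10 rows; each row is the pose to reach, as a shift and turn from the pose measured when the call began, along the tool's axes at that moment; what a row does not reach only later rows make up. A row lasts 1/12 s, in which the tool goes at most 41.7 mm and 7.16 degrees, less where a joint would pass 70% of its speed; a pose out of reach is approached as far as the arm can. A call with a gripper value outside its range is refused whole. The fingers move at their own pace and stop on an object; "squeeze" is the grip in N (left out, the last holds). Time passes only in rows, so rows that repeat a pose let the fingers close. It gives the time, the measured TCP pose, the force and the opening at its end, in the units of the state.
- get_obs(): the state, without advancing time (a new reading comes with each control period).
- snapshot(name): name is "scene" or "top" or "wrist"; returns a dict with "img" (480x640x3 uint8, red, green, blue), "z_map" (480x640 float32, m along the optical axis (not along the pixel's ray), 0 where there is no reading), "mtx" (3x3 intrinsics, pixels), "D" ([k1, k2, p1, p2, k3] as OpenCV has them; the pictures are not rectified), "eye" and "attitude" of the camera in the world; the wrist camera has in their place "hand_eye" (4x4, takes a point from camera to tool coordinates, whose origin is the TCP and whose axes are the flange's). Camera axes: x right, y down, z forward; pixel columns grow to the right and rows downward; lengths in m; the calibration is good to about 2 mm. A picture is of the moment at which its call begins: read the wrist's pose just before it.
- job_done(): hands the job in, once; it reports no verdict.
The state is a dict: "t": time; "qpos": joint angles; "joint_velocities": joint speeds; "effort": joint torques, N m; "eef_pos": TCP position; "tool_rot": TCP orientation; "wrist_force": force on the tool from outside, world axes, zero at the start; "ft_torque": the same for the moment, N m; "width": opening from 0.0 (shut) to 1.0 (fully open).
Only numpy, scipy, OpenCV 4.12 (cv2) and the standard library are available. Lean on these libraries where they do the work, as an engineer would, in place of code of your own. Each camera call takes 0.05 s, during which the arm holds its last target.

## Working session

There is one attempt and no reset: what is moved stays moved. The work goes in short steps, Python scripts to look and compute and a tool call to move; the robot and the scene stay as the last step left them, time stands still between calls to the robot, and variables do not carry over. Pictures are saved under pics/ and viewed, and the job is handed in when it is done.

Besides the shell and the picture viewer there is one more tool, called as name(argument=value, ...), one argument or row to a line, values as JSON. move_arm: Moves the arm, as the interface text tells. Its arguments: {"type":"object","properties":{"targets":{"type":"array"},"squeeze":{"type":"number"}},"required":["targets"]}

```bash
mkdir -p pics; ls
python3 - <<'E'
from station import get_obs, snapshot
import cv2,numpy as np
o=get_obs()
for k in o: print(k,np.round(o[k],3))
for n in ("scene","top"):
    s=snapshot(n); cv2.imwrite(f"pics/{n}1.png",s["img"][:,:,::-1]); np.savez(f"{n}1.npz",**s)
    print(n,s["mtx"],s["D"],s["eye"],s["attitude"])
E
```

```text
pics
t 0.0
qpos [1.116 0.087 0.175 1.66  0.    1.571]
joint_velocities [ 0.002 -0.001  0.001 -0.    -0.    -0.001]
effort [ 4.0000e-03 -5.2039e+01  4.6479e+01  1.7000e-02  0.0000e+00  0.0000e+00]
eef_pos [0.242 0.494 0.245]
tool_rot [ 0.225  0.974 -0.001 -0.   ]
wrist_force [ 0.109  0.287 -0.685]
ft_torque [-0.038 -0.029  0.032]
width 0.999
scene [[584.27956032   0.         321.18270851]
 [  0.         584.27956032 236.72475225]
 [  0.           0.           1.        ]] [-0.05385918  0.          0.          0.          0.        ] [ 0.02066909 -0.59180722  0.48918006] [ 0.79325809 -0.30464509  0.18836877 -0.4923923 ]
top [[609.90584093   0.         322.77379217]
 [  0.         609.90584093 235.5887243 ]
 [  0.           0.           1.        ]] [-0.03896091  0.          0.          0.          0.        ] [ 0.33019812 -0.01930859  0.94687788] [-0.67671462  0.72731663 -0.08573869  0.07560904]
```

View pics/scene1.png

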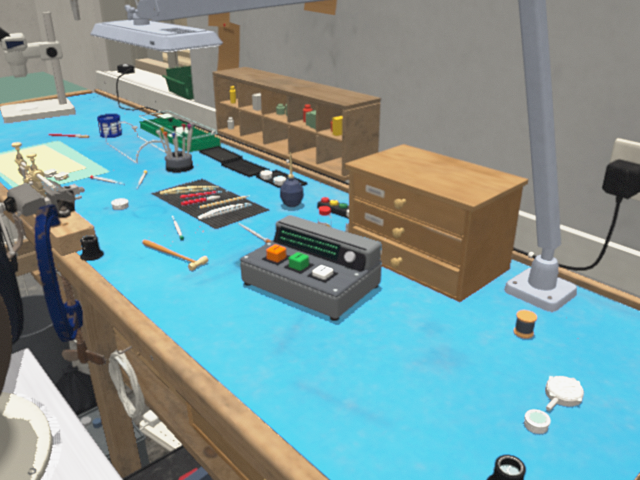

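View pics/top1.png

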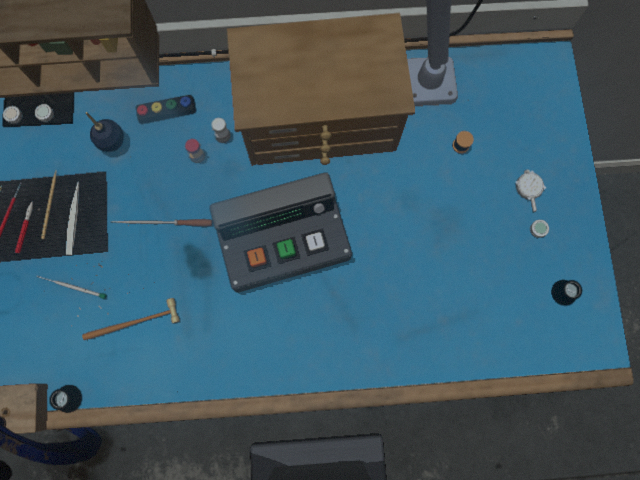

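The scene view shows the tester with orange (276,253), green (298,261) and white (322,271). In the top view orange is at (257,257), green in the middle at (286,247) and white at (316,241). Next I measure them.

```bash
cat > h.py <<'E'
import cv2,numpy as np
from scipy.spatial.transform import Rotation as R
def ray(s,px,Rm,eye,z):
    u=cv2.undistortPoints(np.array(px,float).reshape(-1,1,2),s["mtx"],s["D"]).reshape(-1,2)
    d=np.c_[u,np.ones(len(u))]@Rm.T
    return eye+d*((z-eye[2])/d[:,2])[:,None]
def blobs(img,box):
    h=cv2.cvtColor(img,cv2.COLOR_RGB2HSV); x0,y0,x1,y1=box
    B=np.zeros(h.shape[:2],np.uint8);B[y0:y1,x0:x1]=255
    out={}
    for n,lo,hi in (("green",(50,120,60),(75,255,255)),("orange",(5,140,110),(20,255,255)),("white",(0,0,150),(180,45,255))):
        m=cv2.inRange(h,lo,hi)&B
        m=cv2.morphologyEx(m,cv2.MORPH_CLOSE,np.ones((5,5)))
        c,_=cv2.findContours(m,cv2.RETR_EXTERNAL,cv2.CHAIN_APPROX_NONE)
        if c:
            c=max(c,key=cv2.contourArea); out[n]=(c,cv2.minAreaRect(c))
    return out
E
python3 - <<'E'
from h import *
for n,box in (("top",(235,225,340,275)),("scene",(255,235,340,290))):
    s=dict(np.load(n+"1.npz")); Rm=R.from_quat(s["attitude"]).as_matrix(); P={}
    for k,(c,r) in blobs(s["img"],box).items():
        z=.0575 if k=="white" else .066
        p=ray(s,[r[0]],Rm,s["eye"],z)[0]
        x,y=np.int32(np.round(r[0])); d=s["z_map"][y-1:y+2,x-1:x+2].mean()
        u=cv2.undistortPoints(np.array([[r[0]]]),s["mtx"],s["D"]).reshape(2)
        q=s["eye"]+Rm@np.array([u[0],u[1],1])*d
        print(n,k,np.round(r[0],1),np.round(r[1],1),cv2.contourArea(c),"plane",p.round(4),"depth",q.round(4)); P[k]=p
    d=P["orange"]-P["white"]; print(np.linalg.norm(d)/2,np.degrees(np.arctan2(d[1],d[0])))
E
```

```text
top green [285.6 248.2] [15.8 16.1] 227.0 plane [0.5196 0.0166 0.066 ] depth [0.5196 0.0166 0.0658]
top orange [255.9 256.3] [14.6 15.1] 189.5 plane [0.5104 0.0608 0.066 ] depth [0.5104 0.0608 0.0663]
top white [314.8 240.6] [14.  14.3] 175.0 plane [ 0.5297 -0.0272  0.0575] depth [ 0.5297 -0.0272  0.0578]
0.045255939004257825 102.3629130881761
scene green [313.  243.4] [48.  9.] 341.5 plane [0.5655 0.034  0.066 ] depth [ 0.505  -0.0355  0.113 ]
scene orange [276.  252.7] [18.7 17. ] 242.0 plane [0.5022 0.0487 0.066 ] depth [0.5033 0.0501 0.0651]
scene white [321.8 270.9] [19.1 13.1] 180.5 plane [ 0.5268 -0.0299  0.0575] depth [ 0.5261 -0.0307  0.0581]
0.041427820153607624 107.32491834358744
```

move_arm(
  targets=[
    {"dr":[0,0,-6],"xyz":[-33,-22,0],"jaw":0},
    {"dr":[0,0,-12],"xyz":[-66,-44,0],"jaw":0},
    {"dr":[0,0,-18],"xyz":[-99,-66,0],"jaw":0},
    {"dr":[0,0,-24],"xyz":[-132,-88,0],"jaw":0},
    {"dr":[0,0,-30],"xyz":[-165,-110,0],"jaw":0},
    {"dr":[0,0,-36],"xyz":[-198,-132,0],"jaw":0},
    {"dr":[0,0,-38.4],"xyz":[-231,-154,0],"jaw":0},
    {"dr":[0,0,-38.4],"xyz":[-264,-176,0],"jaw":0},
    {"dr":[0,0,-38.4],"xyz":[-297,-198,0],"jaw":0},
    {"dr":[0,0,-38.4],"xyz":[-330,-220,0],"jaw":0},
  ],
)

```text
t: 0.93
eef_pos: [0.4418, 0.1494, 0.2448]
tool_rot: [-0.108, 0.994, -0.0, -0.0]
wrist_force: [0.5, 0.7, -0.0]
width: 0.005
```

```bash
cat >> h.py <<'E'
def plan(o,target,yaw_deg):
    T=R.from_quat(o["tool_rot"]); d=np.array(target)-o["eef_pos"]
    a=np.radians(yaw_deg); y=np.array([np.cos(a),np.sin(a),0]); z=np.array([0,0,-1.]); G=R.from_matrix(np.c_[np.cross(y,z),y,z])
    print("t",round(float(o["t"]),2),"eef",np.round(o["eef_pos"],4),"w",o["width"],"F",np.round(o["wrist_force"],2))
    print("xyz mm",(T.inv().apply(d)*1000).round(1),"dr deg",np.degrees((T.inv()*G).as_rotvec()).round(2))
E
python3 - <<'E'
from h import *
from station import get_obs
plan(get_obs(),[.5196,.0166,.19],102.4)
E
```

```text
t 0.93 eef [0.4418 0.1494 0.2448] w 0.0054675002655005245 F [ 0.46  0.7  -0.01]
xyz mm [ -47.7 -146.3   54.9] dr deg [-0.05 -0.04 -0.05]
```

move_arm(
  targets=[
    {"dr":[0,0,0],"xyz":[-10,-30,8],"jaw":0},
    {"dr":[0,0,0],"xyz":[-20,-60,18],"jaw":0},
    {"dr":[0,0,0],"xyz":[-30,-90,30],"jaw":0},
    {"dr":[0,0,0],"xyz":[-40,-120,42],"jaw":0},
    {"dr":[0,0,0],"xyz":[-47.7,-146.3,54.9],"jaw":0},
    {"dr":[0,0,0],"xyz":[-47.7,-146.3,54.9],"jaw":0},
    {"dr":[0,0,0],"xyz":[-47.7,-146.3,54.9],"jaw":0},
  ],
)

```text
t: 1.52
eef_pos: [0.5194, 0.0155, 0.1886]
tool_rot: [-0.106, 0.994, -0.0, -0.002]
wrist_force: [0.0, 0.2, 0.0]
width: -0.001
```

Run:
```python
from h import *
from station import get_obs,snapshot
o=get_obs(); s=snapshot("wrist"); np.savez("w1.npz",**s); cv2.imwrite("pics/w1.png",s["img"][:,:,::-1])
plan(o,[.5196,.0166,.19],102.4)
print(s["hand_eye"].round(3))
H=s["hand_eye"];T=R.from_quat(o["tool_rot"]).as_matrix()
Rm=T@H[:3,:3];eye=o["eef_pos"]+T@H[:3,3]
for k,(c,r) in blobs(s["img"],(0,0,640,480)).items():
    print(k,np.round(r[0],1),np.round(r[1],1),ray(s,[r[0]],Rm,eye,.0575 if k=="white" else .066).round(4))
```

```text
t 1.52 eef [0.5194 0.0155 0.1886] w -0.0007616624018081507 F [0.02 0.16 0.02]
xyz mm [-0.5  1.1 -1.4] dr deg [-0.02 -0.19 -0.2 ]
[[ 0.    -0.945 -0.327  0.085]
 [ 1.     0.     0.001 -0.   ]
 [-0.001 -0.327  0.945 -0.129]
 [ 0.     0.     0.     1.   ]]
green [325.5 236. ] [36. 33.] [[0.5181 0.0154 0.066 ]]
orange [388. 236.] [36. 34.] [[0.5087 0.0589 0.066 ]]
white [244.2 340.1] [87.  42.6] [[ 0.6221 -0.0298  0.0575]]
```

View pics/w1.png

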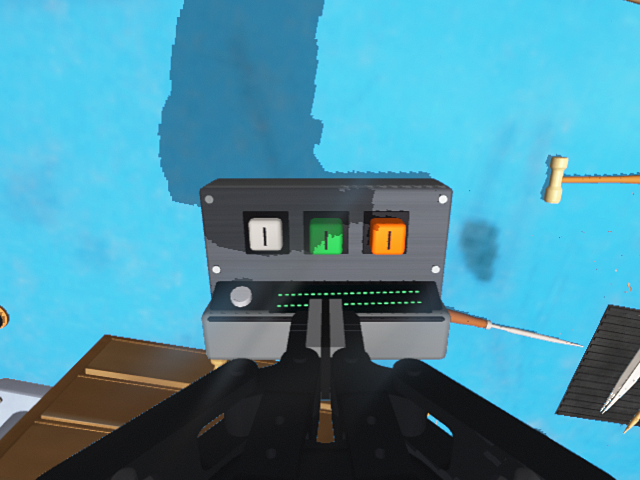

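The wrist view shows green in the middle at (325,236), orange at (388,236) and white at (265,235); the large blob found for white was the grey hood. Both views put green at (0.519, 0.016) within 2 mm, so I descend over it.

move_arm(
  targets=[
    {"dr":[0,0,0],"xyz":[0,0.5,20],"jaw":0},
    {"dr":[0,0,0],"xyz":[0,0.5,45],"jaw":0},
    {"dr":[0,0,0],"xyz":[0,0.5,70],"jaw":0},
    {"dr":[0,0,0],"xyz":[0,0.5,88],"jaw":0},
    {"dr":[0,0,0],"xyz":[0,0.5,98],"jaw":0},
    {"dr":[0,0,0],"xyz":[0,0.5,98],"jaw":0},
    {"dr":[0,0,0],"xyz":[0,0.5,98],"jaw":0},
  ],
)

```text
t: 2.15
eef_pos: [0.5191, 0.0174, 0.0924]
tool_rot: [-0.107, 0.994, -0.0, -0.001]
wrist_force: [0.1, 0.8, 0.8]
width: 0.0
```

Run:
```python
from h import *
from station import get_obs,snapshot
o=get_obs(); s=snapshot("wrist"); cv2.imwrite("pics/w2.png",s["img"][:,:,::-1])
plan(o,[.519,.016,.080],102.4)
s=snapshot("scene"); cv2.imwrite("pics/s2.png",cv2.resize(s["img"][180:330,200:400,::-1],None,fx=4,fy=4))
```

```text
t 2.15 eef [0.5191 0.0174 0.0924] w 0.00019064203286834602 F [0.13 0.84 0.77]
xyz mm [ 0.3 -1.3 12.4] dr deg [-0.03 -0.09 -0.07]
```

View pics/s2.png

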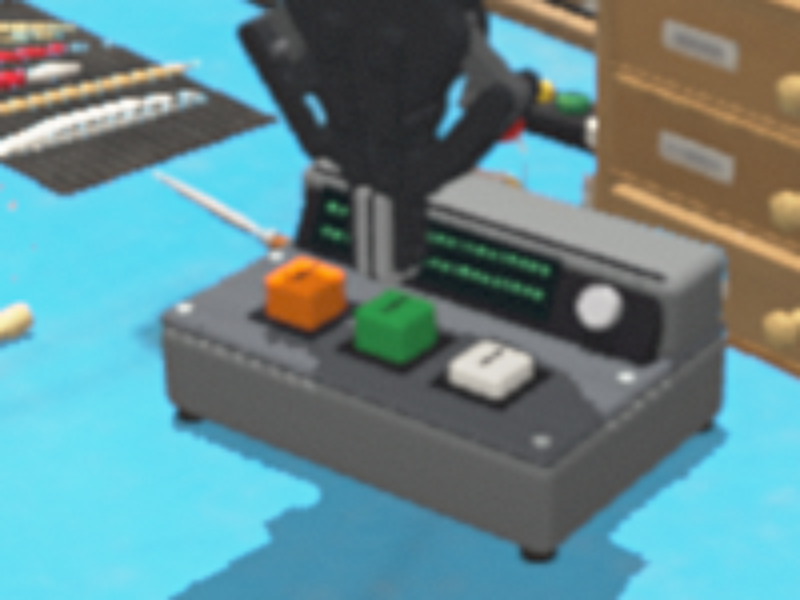

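View pics/w2.png

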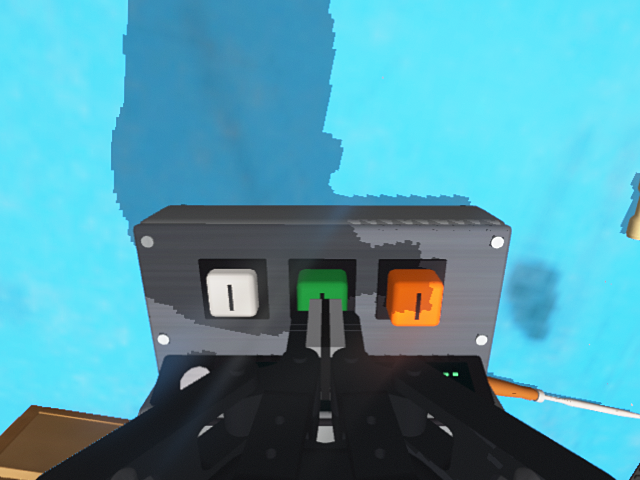

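The scene crop shows the shut fingertips over the green cap, tip at (388,278). The wrist view shows them in line with green and well clear of white and orange. I press slowly.

move_arm(
  targets=[
    {"dr":[0,0,0],"xyz":[0,-1,4],"jaw":0},
    {"dr":[0,0,0],"xyz":[0,-1,8],"jaw":0},
    {"dr":[0,0,0],"xyz":[0,-1,11],"jaw":0},
    {"dr":[0,0,0],"xyz":[0,-1,13],"jaw":0},
    {"dr":[0,0,0],"xyz":[0,-1,15],"jaw":0},
    {"dr":[0,0,0],"xyz":[0,-1,17],"jaw":0},
    {"dr":[0,0,0],"xyz":[0,-1,18],"jaw":0},
    {"dr":[0,0,0],"xyz":[0,-1,18],"jaw":0},
  ],
)

```text
t: 2.92
eef_pos: [0.5199, 0.0161, 0.075]
tool_rot: [-0.107, 0.994, -0.0, -0.0]
wrist_force: [-0.2, -0.1, -0.2]
width: 0.0
```

```bash
cat > look.py <<'E'
from h import *
import sys
from station import get_obs,snapshot
o=get_obs(); plan(o,[.519,.016,.080],102.4)
s=snapshot("scene"); cv2.imwrite(f"pics/{sys.argv[1]}.png",cv2.resize(s["img"][180:330,200:400,::-1],None,fx=4,fy=4))
E
python3 look.py s3
```

```text
t 2.92 eef [0.5199 0.0161 0.075 ] w 9.398438260076437e-05 F [-0.19 -0.06 -0.19]
xyz mm [ 0.9  0.1 -5. ] dr deg [-0.05 -0.01 -0.1 ]
```

View pics/s3.png

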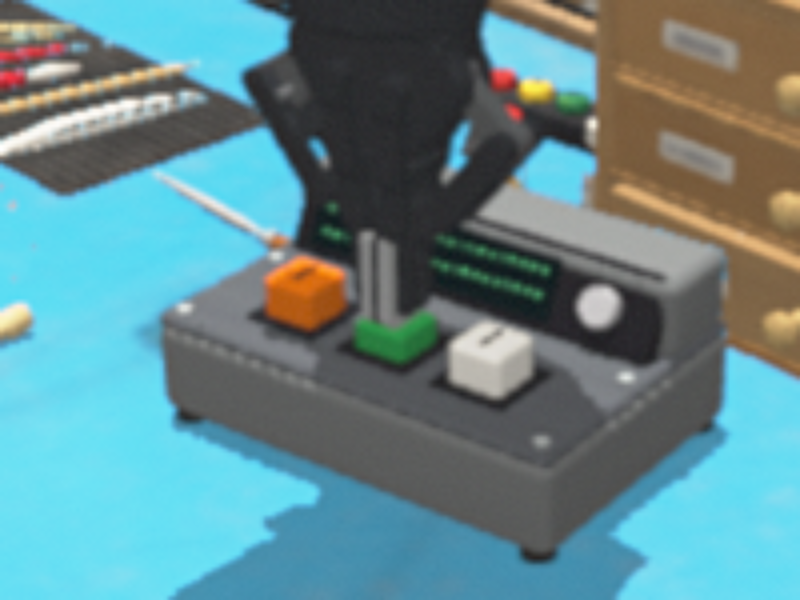

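White has already popped up at (490,355) and green is down, so the shut tips reach a few mm further than stated. I press a little more, watching the force, to make sure green passes the latch point.

move_arm(
  targets=[
    {"dr":[0,0,0],"xyz":[0,0,0.7],"jaw":0},
    {"dr":[0,0,0],"xyz":[0,0,1.3],"jaw":0},
    {"dr":[0,0,0],"xyz":[0,0,1.3],"jaw":0},
  ],
)

```text
t: 3.22
eef_pos: [0.52, 0.0161, 0.0738]
tool_rot: [-0.107, 0.994, -0.0, 0.0]
wrist_force: [-0.2, 0.1, 1.8]
width: 0.0
```

move_arm(
  targets=[
    {"dr":[0,0,0],"xyz":[0,0,0.7],"jaw":0},
    {"dr":[0,0,0],"xyz":[0,0,1.4],"jaw":0},
    {"dr":[0,0,0],"xyz":[0,0,1.4],"jaw":0},
  ],
)

```text
t: 3.47
eef_pos: [0.52, 0.0161, 0.0722]
tool_rot: [-0.107, 0.994, -0.0, 0.0]
wrist_force: [0.2, 0.8, 0.1]
width: 0.003
```

```bash
python3 look.py s4
```

```text
t 3.47 eef [0.52   0.0161 0.0722] w 0.0032568526737009338 F [0.17 0.82 0.15]
xyz mm [ 1.   0.1 -7.8] dr deg [-0.05 -0.   -0.1 ]
```

View pics/s4.png

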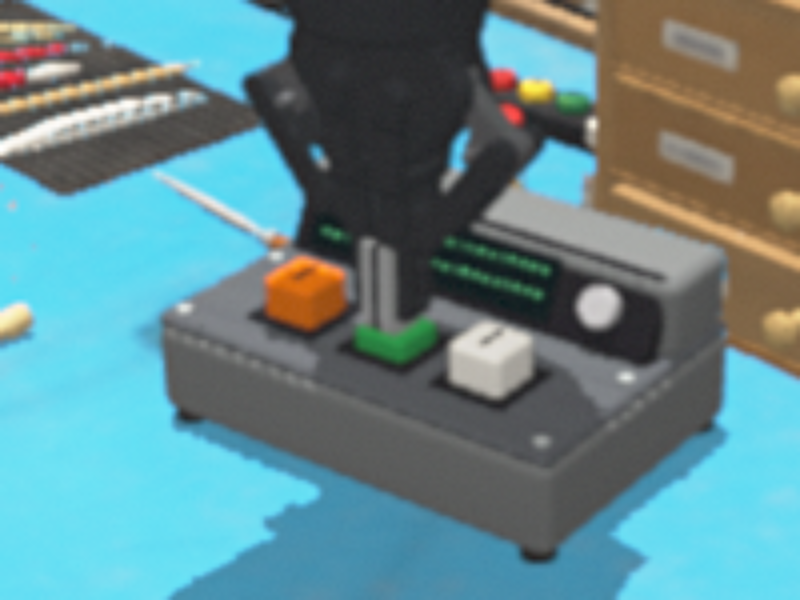

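Green is at or near its stop with little force. Now I lift straight up and check whether it holds.

move_arm(
  targets=[
    {"dr":[0,0,0],"xyz":[0,0,-2],"jaw":0},
    {"dr":[0,0,0],"xyz":[0,0,-5],"jaw":0},
    {"dr":[0,0,0],"xyz":[0,0,-12],"jaw":0},
    {"dr":[0,0,0],"xyz":[0,0,-30],"jaw":0},
    {"dr":[0,0,0],"xyz":[0,0,-60],"jaw":0},
    {"dr":[0,0,0],"xyz":[0,0,-90],"jaw":0},
    {"dr":[0,0,0],"xyz":[0,0,-110],"jaw":0},
    {"dr":[0,0,0],"xyz":[0,0,-110],"jaw":0},
    {"dr":[0,0,0],"xyz":[0,0,-110],"jaw":0},
  ],
)

```text
t: 4.27
eef_pos: [0.5206, 0.0162, 0.184]
tool_rot: [-0.107, 0.994, -0.001, 0.001]
wrist_force: [-0.2, 0.5, -0.1]
width: -0.005
```

```bash
python3 look.py s5
python3 - <<'E'
from h import *
from station import get_obs,snapshot
o=get_obs(); s=snapshot("wrist");H=s["hand_eye"];T=R.from_quat(o["tool_rot"]).as_matrix()
Rm=T@H[:3,:3];eye=o["eef_pos"]+T@H[:3,3]
b=blobs(s["img"],(200,190,440,270))
for k,(c,r) in b.items():
    x,y=np.int32(np.round(r[0])); d=np.median(s["z_map"][y-5:y+3,x-4:x+5])
    u=cv2.undistortPoints(np.array([[r[0]]]),s["mtx"],s["D"]).reshape(2)
    print(k,r[0],(eye+Rm@np.array([*u,1])*d).round(4))
E
```

```text
t 4.27 eef [0.5206 0.0162 0.184 ] w -0.0046735924503886654 F [-0.24  0.46 -0.11]
xyz mm [  1.9   0.3 104. ] dr deg [-0.08  0.16 -0.1 ]
green (325.0, 235.0) [0.5189 0.0157 0.0594]
orange (389.0, 237.0) [0.5084 0.0588 0.0669]
white (260.5, 239.0) [ 0.5288 -0.028   0.067 ]
```

View pics/s5.png

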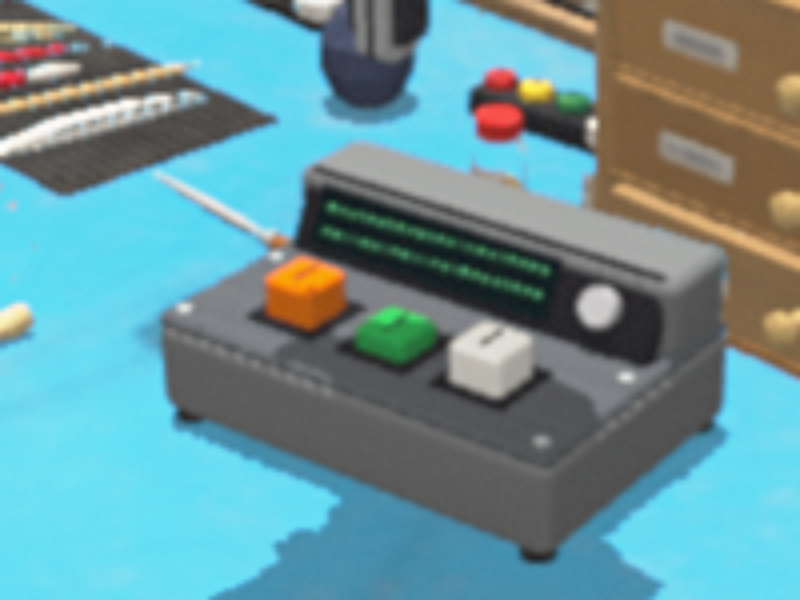

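The gripper is clear. Green stays down at (397,333) while white and orange stand at full height.

```bash
python3 -c "
from station import job_done
print(job_done())"
```

```text
the job is handed in; nothing more can be done
None
```

The green key is pressed and latched, and the white key has popped up. I handed the job in at about 4.4 s. I pressed with the gripper shut, its tips centred on the green cap, then lifted straight up. The orange key was not touched.

**Last checks:** with the gripper about 110 mm clear of the keys, the wrist camera gave these key-top heights:

| Key | Top height | State |
|---|---|---|
| Green | 59 mm | Latched |
| White | 67 mm | Up |
| Orange | 67 mm | Up |

Wrist force at the stops between moves was 2 N or less.

**Disagreements:**
- **Green travel:** it reads about 7.5 mm down against the expected 8.5 mm. I put this down to depth noise, because the key held by itself after release.
- **Fingertip reach:** white popped up sooner than I expected from the stated reach, so the shut fingertips seem to extend a few mm further than the 14 mm given.
- **Bottom stop:** I never felt a clear rise in force there, so the latching is confirmed by the pictures rather than by force.

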